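# Tip a test-kit carton onto its back and push it home against the stop rail

## Robot

A 6-joint arm with a two-finger parallel gripper is mounted at the origin on the work surface. World frame = base frame: x ahead of the robot, y to its left, z up, the work surface at z = 0. Lengths are in m, angles in degrees, forces in N, time in s.
With the tool pointing down it reaches from about 0.25 to 0.725 m from the base axis. Payload 9.7 kg.
Tool frame: the origin (TCP) lies midway between the tips of the shut fingers; the grasp point (between the pads) lies 19 mm behind it (bot.hold_point_z is the distance from the TCP to the grasp point, in m); z points along the fingers, y is the line along which they close (so a half turn about z gives the same grasp; the last joint's range is limited). The gripper opens to 85 mm and grips with 20 to 120 N. Pads are 22 mm wide; open, the fingers measure 114 mm over their backs; the gripper's body (76 mm by 85 mm) begins 54 mm behind the grasp point. The pads swing forward as they close: fully open they stand 13 mm farther back than shut.
Start: joints at [-74.656, 4.979, 10.078, 95.1, 0, 90], TCP at [0.146, -0.53, 0.231] pointing down, gripper open.
Joint ranges: [-179.16, 179.16], [-48.56, 103.87], [-65.8, 70.77], [-126.05, 130.52], [-82.76, 87.17], [-180, 180]. Speed limits (degrees/s): [127.2, 127.2, 147.25, 180, 180, 180].

## Interface

Orientations are given as [roll, pitch, yaw] about the fixed x, y, z axes, in that order (R = Rz(yaw) Ry(pitch) Rx(roll)).
In Python, from workcell import bot gives the robot as it stands.
- The arm moves only by the tool play_rows, never from a script. Its argument "steps" is a list that holds one entry, the list of rows, each a list of 4 numbers: the shift along the tool's x, y, z in m, then the turn about the tool's z in rad. In form: [[[tx, ty, tz, yaw], ...]]. A call has exactly 5 rows; each row shifts and turns the commanded pose from where the row before left it, along the tool's axes as they then stand; what a row does not reach is not made up. A row lasts 1/12 s, in which the tool goes at most 41.7 mm and 7.16 degrees, less where a joint would pass 70% of its speed; a pose out of reach is approached as far as the arm can. A call is refused whole if a number of a shift passes 0.0417 or a number of a turn 0.125, either way. A call with a gripper value outside its range is refused whole. "gripper" is the finger opening in m, from 0 to 0.0854, set as the call begins (left out, the last holds). The fingers move at their own pace and stop on an object; "squeeze" is the grip in N (left out, the last holds). Time passes only in rows, so rows that do not move let the fingers close, or fill a call up. It gives the time, the measured TCP pose, the force, the opening and the grip force at its end, in the units of the state.
- bot.get_obs(): the state, without advancing time (a new reading comes with each control period).
- bot.camera(name): name is "side" or "top"; returns a dict with "img" (480x640x3 uint8, blue, green, red), "vfov" (degrees; the focal length in pixels is half the picture's height over the tangent of half this angle, whatever the lens; pixels are square), "cx", "cy" (the principal point, pixels), "xyz" and "attitude" of the camera in the world. Camera axes: x right, y down, z forward; pixel columns grow to the right and rows downward; lengths in m; the calibration is good to about 2 mm. A picture is of the moment at which its call begins. There is no depth.
- bot.job_done(): hands the job in; it is judged then, once.
The state is a dict: "time": time; "q": joint angles; "qd": joint speeds; "joint_efforts": joint torques, N m; "ee_pos": TCP position; "tcp_rot": TCP orientation; "wrist_force": force on the tool from outside, world axes, zero at the start; "torque": the same for the moment, N m; "opening": finger opening in m; "grasp_force": force on a finger pad.
Only numpy, scipy, OpenCV 4.12 (cv2) and the standard library are available. Lean on these libraries where they do the work, as an engineer would, in place of code of your own. Each camera call takes 0.05 s, during which the arm holds its last target. There are 200 camera calls.

## Task

The white and red test-kit carton stands on its end on the blue-green mat. Push it over away from you so that it lies on its back with its dark dispensing window facing up; once it has settled, push it along the table until its far end is flush against the aluminium stop rail, wholly on the mat. Only push it, never lift it, leave all the other things where they are, and finish clear of everything.

Things in the scene. Friction and masses are not known exactly. Their poses are not given: they have to be found in the camera images.
- carton: The carton to tip: closed white box, red band round its foot, red patch on its top end, about 0.3 kg; 50 mm deep (its x), 100 wide (y), 120 tall (z) as it stands. Origin: centre of the underside of the standing carton; z points to the red-patched end. The -x face, towards the robot within about 0.25 rad of the mat's direction, has a dark 70 x 50 mm window; the +x face is its back.
- carton_mid (a point): Centre of the carton: 60 mm above the table while it stands; 25 mm when it lies on its back, 50 mm high, its x axis down and its z axis towards the rail.
- carton_top (a point): Centre of the carton's red-patched top end (120 mm from the origin along the carton's z); this end must finish against the rail.
- carton_heel (a point): Middle of the lower edge of the carton's back (carton x = 25 mm, z = 0), about which it tips; this edge stays down throughout. Pushed slowly within 25 mm of its top edge the carton tips rather than slides, and falls by itself once it leans over about 23 degrees.
- mat: Flat blue-green mat fixed to the table, 300 mm long (x), 260 wide (y), white edge strips; along its far end a fixed aluminium stop rail 260 mm long, 15 thick, 22 high. Origin: on the table, middle of the rail face that looks at the robot; x points into the rail, away from the robot. The carton starts with its origin 185 to 225 mm before the rail face, within 20 mm of the mat's middle line.
- rack: Bystander: pale tube rack with eight white-capped tubes, 60 x 110 mm, 65 mm high, standing to one side of the mat about 225 mm from its middle line. Origin: centre of its underside.
- gel: Bystander: clear gel bottle with green label and blue cap, 54 mm across, 130 mm high, standing to the other side of the mat about 225 mm from its middle line. Origin: centre of its underside.
- cassette_a: Bystander: white test cassette 70 x 22 x 6 mm lying beside the mat, left or right. Origin: centre of its underside.
- cassette_b: Bystander: a second such white test cassette, on the other side of the mat.
- spray: Bystander: white spray bottle with blue trigger head, 84 mm across, 218 mm high, far to the left. Origin: centre of its underside.
- gloves: Bystander: blue glove box, 120 x 230 mm, 75 mm high, far to the right. Origin: centre of its underside.
Not all that is in view belongs to the job. What is shaped like the carton but orange or purple is not meant.

How it is judged (in metres and radians):
On the way, in this order (a step that is already met when the one before it is completed fails the run):
1. the carton lies on its back, window up, still short of the rail (angle between carton's own x axis and vertical above 3.04 rad and height (world z) of carton_mid below 0.032 m and linear speed of carton below 0.05 m/s), for 0.2 s.
2. it is pushed flush against the rail, lying on its back (angle between carton's own x axis and vertical above 3.04 rad and height (world z) of carton_mid below 0.032 m and x of carton_top in the frame of mat above -0.008 m and angle between the z axis of carton and the x axis of mat, either way round below 0.1 rad and y of carton_mid in the frame of mat between -0.08 and 0.08 m), for 0.2 s.
At the end, for the whole second after the job is handed in: The carton rests on its back on the table, window up (within 0.1 rad), its top end within 8 mm of the rail's face and square to it within 0.1 rad, its middle within 80 mm of the mat's middle line, at rest (all of step 2 and linear speed of carton below 0.01 m/s); the robot touches nothing.
It fails at once if the carton is lifted: the lower edge of its back rises more than 20 mm off the table (tipping it another way does this too) (height (world z) of carton_heel above 0.02 m).
It fails at once if a bystander is shifted more than 20 mm or tipped ((distance of rack from where it was at the start of the episode above 0.02 m or angle between rack's own z axis and vertical above 0.35 rad) or (distance of gel from where it was at the start of the episode above 0.02 m or angle between gel's own z axis and vertical above 0.35 rad) or distance of cassette_a from where it was at the start of the episode above 0.02 m or distance of cassette_b from where it was at the start of the episode above 0.02 m or (distance of spray from where it was at the start of the episode above 0.02 m or angle between spray's own z axis and vertical above 0.35 rad) or (distance of gloves from where it was at the start of the episode above 0.02 m or angle between gloves's own z axis and vertical above 0.35 rad)).
It also fails if it takes over 38 s, if anything falls off the work surface, if the arm or the gripper's body presses on something with over 40 N, if the wrist force passes 120 N, or if a joint passes its speed limit or range.

## Working session

There is one attempt and no reset: what is moved stays moved. The work goes in short steps, Python scripts to look and compute and a tool call to move; the robot and the scene stay as the last step left them, time stands still between calls to the robot, and variables do not carry over. Pictures are saved under pics/ and viewed, at most 10 in all, crops included, and the job is handed in when it is done.

Besides the shell and the picture viewer there is one more tool, called after "Emit:" by a JSON object that holds its "fn" and its "kwargs", one argument or row to a line. play_rows: Moves the arm, as the interface text tells. Its arguments: {"type":"object","properties":{"steps":{"type":"array","items":{"type":"array","items":{"type":"array","items":{"type":"number"}}}},"gripper":{"type":"number"},"squeeze":{"type":"number"}},"required":["steps"]}

```bash
mkdir -p pics; ls
python3 - <<'E'
from workcell import bot
import cv2
for n in("top","side"):
    c=bot.camera(n); cv2.imwrite(f"pics/{n}0.png",c["img"]); print(n,{k:v for k,v in c.items() if k!="img"})
o=bot.get_obs();print(o["time"],o["ee_pos"],o["tcp_rot"])
E
```

```text
pics
top {'vfov': 51.09770657282386, 'cx': 322.39337422022476, 'cy': 237.1344970432625, 'xyz': array([ 0.35038499, -0.00468554,  1.27203479]), 'attitude': array([-171.69971322,   -0.21938855,  -89.02527046])}
side {'vfov': 43.111373001844456, 'cx': 312.3654413241224, 'cy': 242.73102735032367, 'xyz': array([ 0.21269442, -1.13932567,  1.55760184]), 'attitude': array([-140.14192154,    0.93866534,  -16.04030919])}
0.1 [ 0.14549434 -0.53019649  0.23061798] [-1.79928748e+02 -1.24646834e-03  1.53426898e+01]
```

View pics/top0.png

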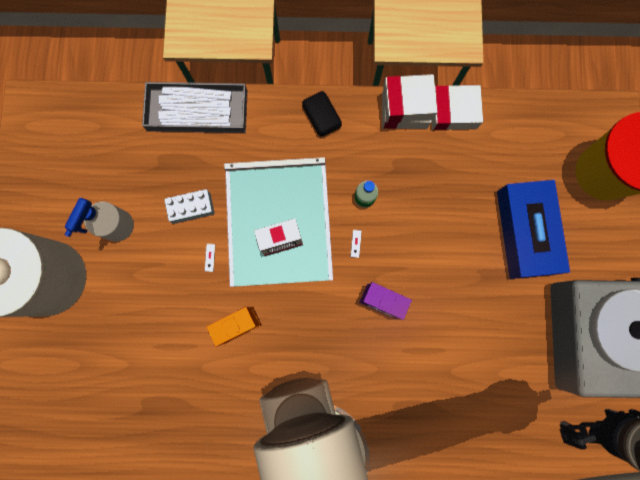

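View pics/side0.png

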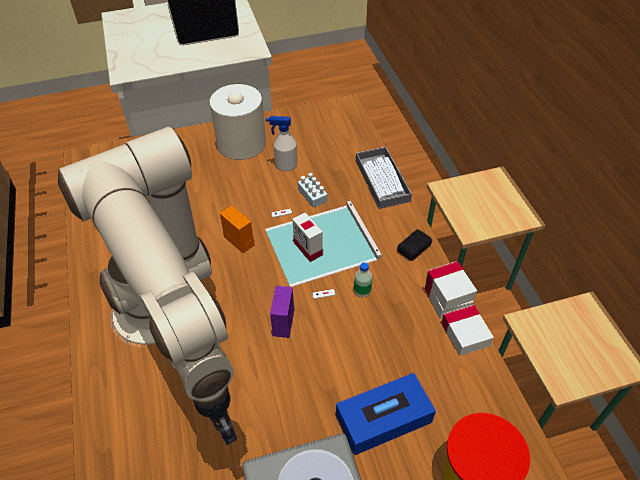

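The top view shows the mat at about (225–332, 158–286) with the rail at its far, upper end. The carton stands at about (278,235), its window facing the robot. The gel bottle is to the right at (367,193), the rack to the left at (188,205), and cassettes are at (210,257) and (356,243). Orange and purple decoys stand near the robot at (232,327) and (386,300).

```bash
cat > h.py <<'E'
import numpy as np, cv2
from scipy.spatial.transform import Rotation as Ro
def ray(c,uv,z):
    uv=np.atleast_2d(np.float64(uv)); f=240/np.tan(np.radians(c["vfov"])/2)
    d=np.c_[(uv[:,0]-c["cx"])/f,(uv[:,1]-c["cy"])/f,np.ones(len(uv))]
    d=Ro.from_euler("xyz",c["attitude"],degrees=True).apply(d)
    p=np.array(c["xyz"]); return p+d*((z-p[2])/d[:,2])[:,None]
def big(m):
    cs,_=cv2.findContours(m.astype(np.uint8),cv2.RETR_EXTERNAL,cv2.CHAIN_APPROX_NONE); return max(cs,key=cv2.contourArea)
E
python3 - <<'E'
from h import *; from workcell import bot
c=bot.camera("top"); im=c["img"]; hsv=cv2.cvtColor(im,cv2.COLOR_BGR2HSV); H,S,V=cv2.split(hsv)
m=(H>75)&(H<100)&(S>40)&(V>120); k=big(m); h=cv2.convexHull(k)
q=cv2.approxPolyDP(h,6,True)[:,0]; print("mat",q.tolist(),ray(c,q,0).round(3).tolist())
roi=np.zeros(m.shape,bool); roi[205:265,245:310]=1
t=roi&(V>170)&((S<40)); b=cv2.minAreaRect(big(cv2.morphologyEx((t|(roi&(S>150)&((H<10)|(H>170))&(V>120))).astype(np.uint8),cv2.MORPH_CLOSE,np.ones((3,3)))))
p=cv2.boxPoints(b); w=ray(c,p,.12); print("top",p.round(1).tolist(),w.round(3).tolist(),w.mean(0))
print([np.linalg.norm(w[i]-w[i-1]).round(3) for i in range(4)])
r=roi&(S>150)&((H<10)|(H>170)); w=ray(c,cv2.minAreaRect(big(r))[0],.12); print("red",w)
cr=cv2.resize(im[195:275,230:330],None,fx=7,fy=7,interpolation=cv2.INTER_NEAREST)
cv2.polylines(cr,[np.int32((p-[230,195]+.5)*7)],True,(0,255,0),1); cv2.imwrite("pics/c0.png",cr)
E
```

```text
mat [[320, 165], [328, 278], [234, 285], [230, 171]] [[0.727, 0.003, 0.0], [0.432, -0.022, 0.0], [0.41, 0.215, 0.0], [0.706, 0.238, 0.0]]
top [[253.3000030517578, 229.5], [295.0, 217.39999389648438], [301.0, 238.3000030517578], [259.29998779296875, 250.39999389648438]] [[0.534, 0.155, 0.12], [0.564, 0.058, 0.12], [0.515, 0.043, 0.12], [0.485, 0.139, 0.12]] [0.52435325 0.0988352  0.12      ]
[np.float64(0.051), np.float64(0.101), np.float64(0.051), np.float64(0.1)]
red [[0.5241587  0.09924204 0.12      ]]
```

View pics/c0.png

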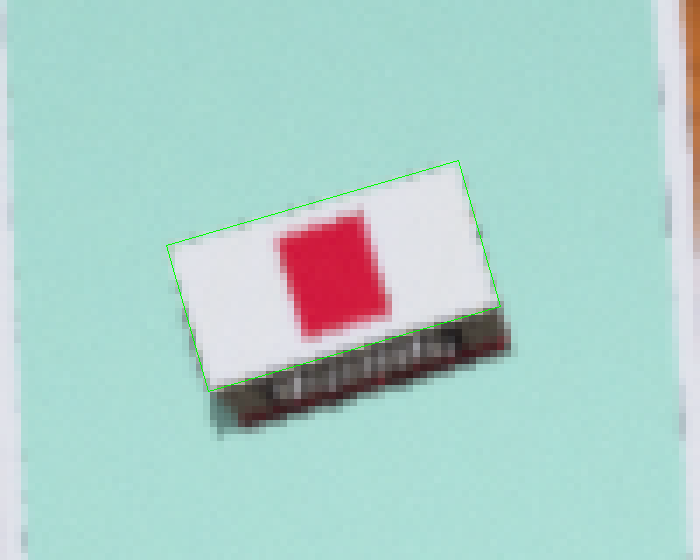

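The fitted outline sits on the carton's top, and its sides measure 101 × 51 mm against the true 100 × 50. Carton origin is about (0.524, 0.099) with yaw 17.2°. Mat yaw is about 4.7°, with the rail middle at about (0.717, 0.12). Next I move to a point behind the carton.

Emit:
{"fn": "play_rows", "kwargs": {
  "steps": [
    [[0.0227,-0.0252,0,0],[0.0227,-0.0252,0,0],[0.0227,-0.0252,0,0],[0.0227,-0.0252,0,0],[0.0227,-0.0252,0,0]]
  ],
  "gripper": 0.06
}}

```text
time: 0.57
ee_pos: [0.2219, -0.3773, 0.231]
tcp_rot: [-180.0, 0.0, 15.3]
wrist_force: [0.2, 0.2, 1.3]
opening: 0.0602
grasp_force: 0.0
```

Emit:
{"fn": "play_rows", "kwargs": {
  "steps": [
    [[0.0227,-0.0252,0,0],[0.0227,-0.0252,0,0],[0.0227,-0.0252,0,0],[0.0227,-0.0252,0,0],[0.0227,-0.0252,0,0]]
  ]
}}

```text
time: 0.98
ee_pos: [0.298, -0.2258, 0.2312]
tcp_rot: [180.0, -0.0, 15.3]
wrist_force: [0.5, -0.5, -0.3]
opening: 0.0603
grasp_force: 0.0
```

Emit:
{"fn": "play_rows", "kwargs": {
  "steps": [
    [[0.0227,-0.0252,0,0],[0.0227,-0.0252,0,0],[0.0227,-0.0252,0,0],[0.0227,-0.0252,0,0],[0.0227,-0.0252,0,0]]
  ]
}}

```text
time: 1.4
ee_pos: [0.3742, -0.0741, 0.2313]
tcp_rot: [180.0, -0.0, 15.3]
wrist_force: [-0.1, -0.3, -0.1]
opening: 0.0599
grasp_force: 0.0
```

Emit:
{"fn": "play_rows", "kwargs": {
  "steps": [
    [[0.0227,-0.0252,0,0],[0.0227,-0.0252,0,0],[0.0227,-0.0252,0,0],[0.0227,-0.0252,0,0],[0.0227,-0.0252,0,0]]
  ]
}}

```text
time: 1.82
ee_pos: [0.4503, 0.0776, 0.2312]
tcp_rot: [180.0, -0.0, 15.4]
wrist_force: [-0.0, -0.5, -0.3]
opening: 0.0604
grasp_force: 0.0
```

Emit:
{"fn": "play_rows", "kwargs": {
  "steps": [
    [[0,0,0,-0.0325],[0,0,0,0],[0,0,0,0],[0,0,0,0],[0,0,0,0]]
  ]
}}

```text
time: 2.23
ee_pos: [0.4498, 0.075, 0.2315]
tcp_rot: [180.0, -0.0, 17.1]
wrist_force: [0.7, -0.1, -1.0]
opening: 0.0601
grasp_force: 0.0
```

Emit:
{"fn": "play_rows", "kwargs": {
  "steps": [
    [[0,0,0.026,0],[0,0,0.026,0],[0,0,0.026,0],[0,0,0.026,0],[0,0,0.026,0]]
  ]
}}

```text
time: 2.65
ee_pos: [0.4498, 0.0749, 0.1004]
tcp_rot: [180.0, -0.1, 17.1]
wrist_force: [-0.8, -0.4, -0.4]
opening: 0.0597
grasp_force: 0.0
```

Emit:
{"fn": "play_rows", "kwargs": {
  "steps": [
    [[0.006,0,0,0],[0.006,0,0,0],[0.006,0,0,0],[0.006,0,0,0],[0.003,0,0,0]]
  ]
}}

```text
time: 3.07
ee_pos: [0.4776, 0.0841, 0.1029]
tcp_rot: [180.0, -0.2, 17.2]
wrist_force: [0.7, 0.5, -0.7]
opening: 0.06
grasp_force: 0.0
```

Emit:
{"fn": "play_rows", "kwargs": {
  "steps": [
    [[0.003,0,0,0],[0.003,0,0,0],[0.003,0,0,0],[0.003,0,0,0],[0.003,0,0,0]]
  ]
}}

```text
time: 3.48
ee_pos: [0.4903, 0.0883, 0.1013]
tcp_rot: [-180.0, 0.0, 17.2]
wrist_force: [-1.6, -0.0, 1.4]
opening: 0.06
grasp_force: 0.6
```

Emit:
{"fn": "play_rows", "kwargs": {
  "steps": [
    [[0.003,0,0,0],[0.003,0,0,0],[0.003,0,0,0],[0.003,0,0,0],[0.003,0,0,0]]
  ]
}}

```text
time: 3.9
ee_pos: [0.5047, 0.0927, 0.1013]
tcp_rot: [180.0, -0.0, 17.2]
wrist_force: [-1.5, 0.2, 0.9]
opening: 0.0603
grasp_force: 0.4
```

Emit:
{"fn": "play_rows", "kwargs": {
  "steps": [
    [[0.003,0,0,0],[0.003,0,0,0],[0.003,0,0,0],[0.003,0,0,0],[0.003,0,0,0]]
  ]
}}

```text
time: 4.32
ee_pos: [0.5191, 0.0972, 0.1013]
tcp_rot: [180.0, -0.0, 17.2]
wrist_force: [-0.2, 1.1, 0.4]
opening: 0.0599
grasp_force: 0.2
```

Run:
```python
from h import *; from workcell import bot
im=bot.camera("side")["img"]; cv2.imwrite("pics/s1.png",cv2.resize(im[170:310,240:400],None,fx=4,fy=4))
```

```text
(no output)
```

View pics/s1.png

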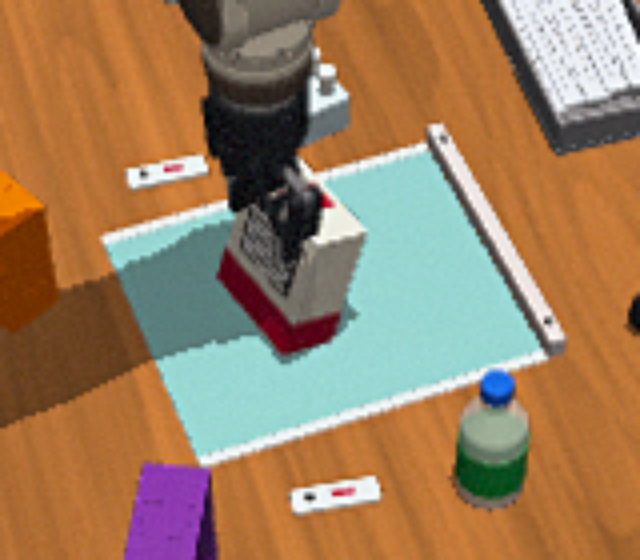

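The side crop shows the carton, near (290,270), tipping away from the robot about its heel as intended. I keep pushing.

Emit:
{"fn": "play_rows", "kwargs": {
  "steps": [
    [[0.003,0,0,0],[0.003,0,0,0],[0.003,0,0,0],[0.003,0,0,0],[0.003,0,0,0]]
  ]
}}

```text
time: 4.78
ee_pos: [0.5334, 0.1016, 0.1013]
tcp_rot: [-180.0, -0.0, 17.2]
wrist_force: [0.4, 0.3, -0.0]
opening: 0.0601
grasp_force: 0.0
```

Emit:
{"fn": "play_rows", "kwargs": {
  "steps": [
    [[0.003,0,0,0],[0.003,0,0,0],[0.002,0,0,0],[0,0,0,0],[0,0,0,0]]
  ]
}}

```text
time: 5.2
ee_pos: [0.5407, 0.1039, 0.1012]
tcp_rot: [-180.0, 0.0, 17.2]
wrist_force: [-0.8, -0.0, 0.3]
opening: 0.0596
grasp_force: 0.0
```

Run:
```python
from h import *; from workcell import bot
im=bot.camera("side")["img"]; cv2.imwrite("pics/s2.png",cv2.resize(im[170:310,240:400],None,fx=4,fy=4))
```

```text
(no output)
```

View pics/s2.png

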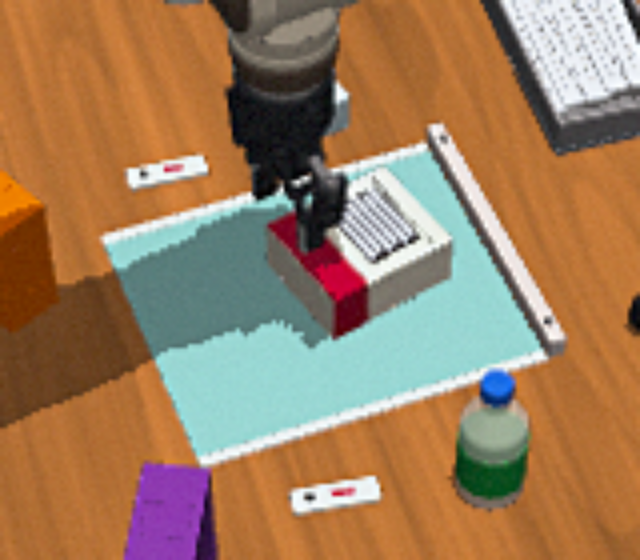

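The carton now lies flat with its window up and its red foot towards the robot, well short of the rail. I back off and measure.

Emit:
{"fn": "play_rows", "kwargs": {
  "steps": [
    [[-0.016,0,0,0],[-0.016,0,0,0],[-0.016,0,0,0],[-0.016,0,0,0],[-0.016,0,0,0]]
  ]
}}

```text
time: 5.67
ee_pos: [0.4635, 0.0799, 0.1013]
tcp_rot: [180.0, -0.0, 17.2]
wrist_force: [0.3, -0.8, -0.1]
opening: 0.0601
grasp_force: 0.0
```

Emit:
{"fn": "play_rows", "kwargs": {
  "steps": [
    [[0,0,0,0.109],[0,0,0,0.109],[0,0,0,0],[0,0,0,0],[0,0,0,0]]
  ]
}}

```text
time: 6.08
ee_pos: [0.4668, 0.0574, 0.1014]
tcp_rot: [-179.0, 0.0, 6.5]
wrist_force: [-0.2, -0.8, -0.2]
opening: 0.0601
grasp_force: 0.0
```

```bash
cat > m.py <<'E'
from h import *; from workcell import bot; import sys
c=bot.camera("top"); im=c["img"]; H,S,V=cv2.split(cv2.cvtColor(im,cv2.COLOR_BGR2HSV))
cv2.imwrite(f"pics/{sys.argv[1]}.png",cv2.resize(im[140:300,200:360],None,fx=3.6,fy=3.6,interpolation=cv2.INTER_NEAREST))
roi=np.zeros(V.shape,bool); roi[169:262,240:318]=1
m=roi&~((H>70)&(H<105)&(S>40))&((V>150)&(S<40)|(S>150)&((H<10)|(H>170))&(V>100))
b=cv2.minAreaRect(big(cv2.morphologyEx(m.astype(np.uint8),cv2.MORPH_CLOSE,np.ones((13,13))))); p=cv2.boxPoints(b); w=ray(c,p,.05)
print(p.round(0).tolist(),w.round(3).tolist(),w.mean(0).round(3),[np.linalg.norm(w[i]-w[i-1]).round(3) for i in range(4)])
E
python3 m.py t3
```

```text
[[243.0, 261.0], [243.0, 202.0], [317.0, 202.0], [317.0, 261.0]] [[0.466, 0.186, 0.05], [0.613, 0.192, 0.05], [0.617, 0.009, 0.05], [0.47, 0.006, 0.05]] [0.542 0.098 0.05 ] [np.float64(0.181), np.float64(0.147), np.float64(0.184), np.float64(0.147)]
```

View pics/t3.png

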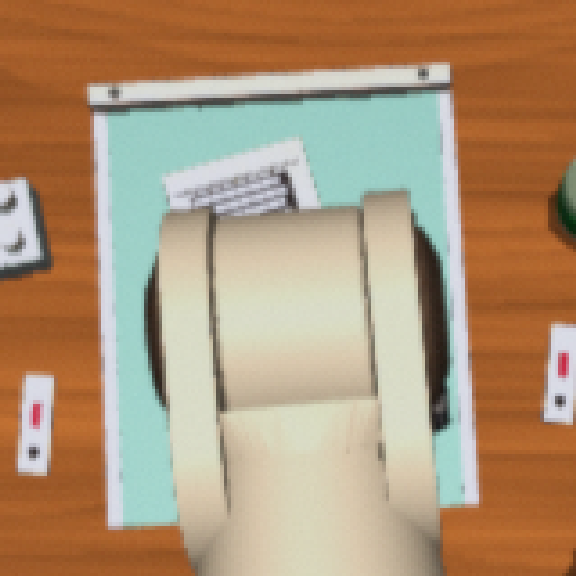

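The arm hides the carton's rear, but its far corners show at crop (165,176) and (300,139), short of the rail face at about y 92–110. I cast those.

Run:
```python
from h import *; from workcell import bot
c=bot.camera("top")
p=ray(c,[[165/3.6+200,176/3.6+140],[300/3.6+200,139/3.6+140]],.05); print(p.round(3)); d=p[1]-p[0]; L=np.hypot(*d[:2]); x=np.array([-d[1],d[0]])/L
print("len",L,"yaw",np.degrees(np.arctan2(x[1],x[0])),"rear mid",p.mean(0)[:2]-.12*x,"top mid",p.mean(0)[:2])
print("rail",ray(c,[[92/3.6+200,111/3.6+140],[450/3.6+200,93/3.6+140]],0).round(3))
o=bot.get_obs();print(o["time"],o["ee_pos"],o["tcp_rot"])
```

```text
[[0.647 0.187 0.05 ]
 [0.675 0.094 0.05 ]]
len 0.09685254136396715 yaw 16.816990043938706 rear mid [0.54605546 0.10552013] top mid [0.66092351 0.140238  ]
rail [[ 0.706  0.249  0.   ]
 [ 0.725 -0.01   0.   ]]
6.1833 [0.46682787 0.05774064 0.10126136] [-1.79012064e+02  2.00714166e-02  6.50969480e+00]
```

Emit:
{"fn": "play_rows", "kwargs": {
  "steps": [
    [[0.0026,-0.0141,0,0],[0.0026,-0.0141,0,0],[0.0026,-0.0141,0,0],[0,0,0,0.035],[0,0,0,0]]
  ]
}}

```text
time: 6.6
ee_pos: [0.4737, 0.0685, 0.1021]
tcp_rot: [-177.6, 0.1, 6.9]
wrist_force: [0.2, -0.7, 0.1]
opening: 0.06
grasp_force: 0.0
```

```bash
python3 -c "
from workcell import bot
o=bot.get_obs();print(o['time'],o['ee_pos'],o['tcp_rot'],o['q'])"
```

```text
6.6 [0.47369622 0.06854964 0.10214787] [-1.77631978e+02  1.11966499e-01  6.88073119e+00] [  6.82452767  -5.26834156 -14.44742397  80.93520824   2.36791097
 179.94374856]
```

Joint 6 has hit its 180° limit. A half turn of the gripper gives the same pushing bar, so I turn the other way.

Emit:
{"fn": "play_rows", "kwargs": {
  "steps": [
    [[0,0,0,-0.124],[0,0,0,-0.124],[0,0,0,-0.124],[0,0,0,-0.124],[0,0,0,-0.124]]
  ]
}}

```text
time: 7.02
ee_pos: [0.4735, 0.0686, 0.1022]
tcp_rot: [-178.0, -1.3, 42.7]
wrist_force: [-0.4, 0.5, -0.1]
opening: 0.0604
grasp_force: 0.0
```

Emit:
{"fn": "play_rows", "kwargs": {
  "steps": [
    [[0,0,0,-0.124],[0,0,0,-0.124],[0,0,0,-0.124],[0,0,0,-0.124],[0,0,0,-0.124]]
  ]
}}

```text
time: 7.43
ee_pos: [0.4735, 0.0686, 0.1022]
tcp_rot: [-179.2, -2.2, 78.3]
wrist_force: [-0.4, -0.1, -0.1]
opening: 0.0601
grasp_force: 0.0
```

Emit:
{"fn": "play_rows", "kwargs": {
  "steps": [
    [[0,0,0,-0.124],[0,0,0,-0.124],[0,0,0,-0.124],[0,0,0,-0.124],[0,0,0,-0.124]]
  ]
}}

```text
time: 7.85
ee_pos: [0.4735, 0.0686, 0.1023]
tcp_rot: [179.4, -2.3, 113.8]
wrist_force: [0.7, -0.1, -1.2]
opening: 0.0601
grasp_force: 0.0
```

Emit:
{"fn": "play_rows", "kwargs": {
  "steps": [
    [[0,0,0,-0.124],[0,0,0,-0.124],[0,0,0,-0.124],[0,0,0,-0.124],[0,0,0,-0.124]]
  ]
}}

```text
time: 8.27
ee_pos: [0.4735, 0.0686, 0.1022]
tcp_rot: [178.2, -1.5, 149.4]
wrist_force: [-0.6, -0.8, 1.3]
opening: 0.0602
grasp_force: 0.0
```

Emit:
{"fn": "play_rows", "kwargs": {
  "steps": [
    [[0,0,0,-0.124],[0,0,0,-0.124],[0,0,0,-0.124],[0,0,0,-0.124],[0,0,0,0]]
  ]
}}

```text
time: 8.68
ee_pos: [0.4735, 0.0686, 0.1022]
tcp_rot: [177.7, -0.5, 177.7]
wrist_force: [0.7, 0.1, -0.2]
opening: 0.0602
grasp_force: 0.0
```

Emit:
{"fn": "play_rows", "kwargs": {
  "steps": [
    [[0,0,0,-0.119],[0,0,0,0],[-0.002,0.016,0,0],[-0.002,0.016,0,0],[0,0,0,0]]
  ]
}}

```text
time: 9.1
ee_pos: [0.4753, 0.1024, 0.1037]
tcp_rot: [177.6, -0.2, -176.1]
wrist_force: [0.6, -0.3, -0.3]
opening: 0.0599
grasp_force: 0.0
```

Emit:
{"fn": "play_rows", "kwargs": {
  "steps": [
    [[0,0,0.02,0],[0,0,0.02,0],[0,0,0.02,0],[0,0,0.02,0],[0,0,0.006,0]]
  ]
}}

```text
time: 9.52
ee_pos: [0.4729, 0.1038, 0.0147]
tcp_rot: [177.7, -0.4, -176.0]
wrist_force: [-0.5, -0.1, -0.1]
opening: 0.0599
grasp_force: 0.0
```

Emit:
{"fn": "play_rows", "kwargs": {
  "steps": [
    [[-0.007,0,0,0],[-0.007,0,0,0],[-0.007,0,0,0],[-0.007,0,0,0],[-0.007,0,0,0]]
  ]
}}

```text
time: 9.93
ee_pos: [0.5111, 0.1071, 0.0185]
tcp_rot: [177.6, -0.1, -175.8]
wrist_force: [0.1, -0.1, -0.1]
opening: 0.0598
grasp_force: 0.0
```

Emit:
{"fn": "play_rows", "kwargs": {
  "steps": [
    [[-0.004,0,0,0],[-0.004,0,0,0],[-0.004,0,0,0],[-0.004,0,0,0],[-0.004,0,0,0]]
  ]
}}

```text
time: 10.35
ee_pos: [0.5295, 0.1085, 0.0174]
tcp_rot: [177.6, -0.2, -175.8]
wrist_force: [-2.9, 0.4, 1.2]
opening: 0.0601
grasp_force: 1.4
```

Emit:
{"fn": "play_rows", "kwargs": {
  "steps": [
    [[-0.004,0,0,0],[-0.004,0,0,0],[-0.004,0,0,0],[-0.004,0,0,0],[-0.004,0,0,0]]
  ]
}}

```text
time: 10.77
ee_pos: [0.5496, 0.11, 0.0174]
tcp_rot: [177.6, -0.2, -175.8]
wrist_force: [-2.8, 1.0, 2.0]
opening: 0.0603
grasp_force: 1.5
```

Emit:
{"fn": "play_rows", "kwargs": {
  "steps": [
    [[-0.004,0,0,0],[-0.004,0,0,0],[-0.004,0,0,0],[-0.004,0,0,0],[-0.004,0,0,0]]
  ]
}}

```text
time: 11.18
ee_pos: [0.5697, 0.1115, 0.0174]
tcp_rot: [177.6, -0.2, -175.8]
wrist_force: [-4.2, 1.0, 2.1]
opening: 0.0601
grasp_force: 1.6
```

```bash
python3 m.py t4
python3 - <<'E'
from h import *; from workcell import bot
im=bot.camera("side")["img"]; cv2.imwrite("pics/s4.png",cv2.resize(im[170:310,240:400],None,fx=4,fy=4))
E
```

```text
[[240.0, 169.0], [296.0, 169.0], [296.0, 208.0], [240.0, 208.0]] [[0.698, 0.203, 0.05], [0.7, 0.063, 0.05], [0.601, 0.06, 0.05], [0.598, 0.199, 0.05]] [0.649 0.131 0.05 ] [np.float64(0.1), np.float64(0.14), np.float64(0.1), np.float64(0.139)]
```

View pics/s4.png

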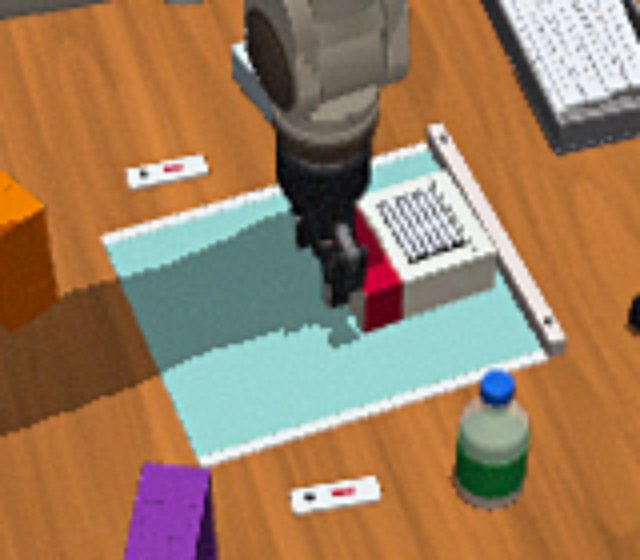

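The carton is now square to the rail, in the crop between (360,200) and (495,280), with a small gap of roughly 15 mm. I push slowly and watch the force.

Emit:
{"fn": "play_rows", "kwargs": {
  "steps": [
    [[-0.002,0,0,0],[-0.002,0,0,0],[-0.002,0,0,0],[-0.002,0,0,0],[-0.002,0,0,0]]
  ]
}}

```text
time: 11.7
ee_pos: [0.5794, 0.1121, 0.0172]
tcp_rot: [177.7, -0.2, -175.8]
wrist_force: [-2.3, 0.4, 1.1]
opening: 0.06
grasp_force: 1.1
```

Emit:
{"fn": "play_rows", "kwargs": {
  "steps": [
    [[-0.001,0,0,0],[-0.001,0,0,0],[-0.001,0,0,0],[0,0,0,0],[0,0,0,0]]
  ]
}}

```text
time: 12.12
ee_pos: [0.5825, 0.1123, 0.0172]
tcp_rot: [177.7, -0.2, -175.8]
wrist_force: [-0.5, -0.3, 0.6]
opening: 0.0598
grasp_force: 0.4
```

Emit:
{"fn": "play_rows", "kwargs": {
  "steps": [
    [[-0.001,0,0,0],[-0.001,0,0,0],[-0.001,0,0,0],[0,0,0,0],[0,0,0,0]]
  ]
}}

```text
time: 12.53
ee_pos: [0.585, 0.1125, 0.0172]
tcp_rot: [177.7, -0.2, -175.8]
wrist_force: [-4.9, -0.6, 1.2]
opening: 0.0598
grasp_force: 2.5
```

Emit:
{"fn": "play_rows", "kwargs": {
  "steps": [
    [[-0.001,0,0,0],[-0.001,0,0,0],[0,0,0,0],[0,0,0,0],[0,0,0,0]]
  ]
}}

```text
time: 12.95
ee_pos: [0.585, 0.1125, 0.0172]
tcp_rot: [177.7, -0.5, -175.7]
wrist_force: [-16.5, -3.1, 8.5]
opening: 0.0599
grasp_force: 8.2
```

The TCP has stalled at x = 0.585 and the force rose to 17 N, so the carton is against the rail, as predicted. I retreat and check.

Emit:
{"fn": "play_rows", "kwargs": {
  "steps": [
    [[0.002,0,0,0],[0.004,0,0,0],[0.015,0,0,0],[0.02,0,0,0],[0.02,0,0,0]]
  ]
}}

```text
time: 13.37
ee_pos: [0.5264, 0.1082, 0.0175]
tcp_rot: [177.6, -0.1, -175.8]
wrist_force: [-1.0, 1.1, -0.2]
opening: 0.0602
grasp_force: 0.0
```

Emit:
{"fn": "play_rows", "kwargs": {
  "steps": [
    [[0,0,-0.03,0],[0,0,-0.03,0],[0,0,-0.03,0],[0,0,-0.03,0],[0,0,-0.03,0]]
  ]
}}

```text
time: 13.78
ee_pos: [0.5276, 0.1021, 0.1692]
tcp_rot: [177.6, -0.1, -175.8]
wrist_force: [0.0, -0.1, 0.1]
opening: 0.0602
grasp_force: 0.0
```

Emit:
{"fn": "play_rows", "kwargs": {
  "steps": [
    [[0.025,0,0,0],[0.025,0,0,0],[0.025,0,0,0],[0.025,0,0,0],[0,0,0,0]]
  ]
}}

```text
time: 14.2
ee_pos: [0.4251, 0.0945, 0.1685]
tcp_rot: [177.6, -0.1, -175.7]
wrist_force: [0.3, 0.9, 0.7]
opening: 0.0598
grasp_force: 0.0
```

```bash
python3 m.py t5
python3 - <<'E'
from h import *; from workcell import bot
im=bot.camera("side")["img"]; t=cv2.imread("pics/t5.png"); s=cv2.resize(im[170:310,240:400],(640,560))
cv2.imwrite("pics/j5.png",np.hstack([cv2.resize(t,(400,400)),cv2.resize(s,(400,400))]))
o=bot.get_obs();print(o["ee_pos"],o["wrist_force"])
E
```

```text
[[254.0, 169.0], [295.0, 168.0], [296.0, 208.0], [255.0, 209.0]] [[0.698, 0.168, 0.05], [0.703, 0.065, 0.05], [0.6, 0.06, 0.05], [0.595, 0.162, 0.05]] [0.649 0.114 0.05 ] [np.float64(0.103), np.float64(0.103), np.float64(0.103), np.float64(0.102)]
[0.42796614 0.09485323 0.16839903] [ 0.17607828 -0.54164701  0.3116912 ]
```

View pics/j5.png

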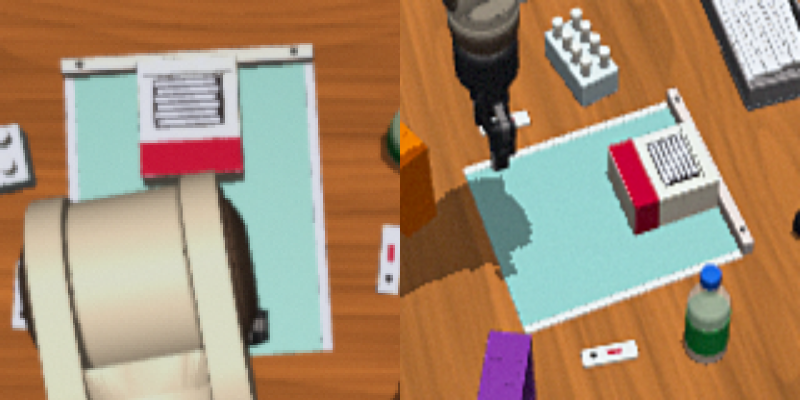

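The carton lies window up with its far end flush and square on the rail (top view x 138–243, y 55–180). It is near the mat's middle line, the robot is clear and the bystanders look unmoved.

```bash
python3 -c "
from workcell import bot
print(bot.job_done())"
```

```text
the job is handed in; nothing more can be done
None
```

The carton was tipped onto its back, window up, and pushed flush and square against the stop rail; the job was handed in at about 14 s of the 38 s allowed with the robot clear of everything, and no verdict came back.

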